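# Blank off the water-jacket adaptor with a cam-arm coupling

## Task

Get this water-jacket section ready for its leak test: pick up the blanking coupling with the two raised cam arms and push it straight down, arms still up, onto the grooved adaptor on the steel section until it is fully home and sits level. Then swing its two cam arms all the way down, first one and then the other, and leave the coupling locked on.

Things in the scene. Friction and masses are not known exactly. Their poses are not given: they have to be found in the camera images.
- coupling: Loose aluminium coupling, mouth down, 0.5-0.85 kg. Origin: centre of its lower rim, z up its axis. Skirt 67 mm outside, 55 mm bore, 40 mm deep; top face 46 mm up. On it a square grip block, 32 mm, sides along x and y, 46 to 76 mm up: grip it across x, between the cam arms hinged on the +y and -y sides. Drops on by its weight, any yaw; home, the origin is 40 mm below the adaptor's top.
- adaptor (a point): Centre of the top face of the fixed grooved adaptor, an upright aluminium spigot 52 mm in diameter (1.7 mm radial clearance), top edge chamfered 4 mm, groove 15 to 34 mm below its top; z up. It stands on a grey steel section 220 x 220 x 40 mm; its top is 110 mm above the table. Two plain stubs, 28 mm wide, 18 mm tall, on the section's corners are not used.
- cam_left (a joint): Angle (rad) of the steel cam arm on the coupling's +y side, a bar 90 x 16 x 8 mm. Its hinge runs along x, 36 mm from the axis, 20 mm above the origin. 0 = raised, pointing outward, 60 degrees above level; grows as it swings outward and down; 1.3 = fully down at its stop, 14.5 degrees below level. Starts at 0 to 0.25; stays where left (friction 0.08 N m).
- cam_right (a joint): The same for the cam arm on the -y side. With the coupling home, either arm closes when pressed straight down from above at 66 mm from the coupling's axis (a few N); there the raised arm's upper side is about 40 mm above the adaptor's top face, the arm's tip 60 mm above it, and the closed arm's upper side about 24 mm below that face.
There are look-alikes about, which are no part of the job. What is shaped like the coupling but green or yellow is not meant.

How it is judged:
By the outcome, as a careful person would: the job done as asked, in the order asked, and still so for the second after the job is handed in, with the robot touching nothing.
It also fails if it takes over 51 s, if anything falls off the work surface, if the arm or the gripper's body presses on something with over 40 N, if the wrist force passes 120 N, or if a joint passes its speed limit or range.

## Robot

A 6-joint arm with a two-finger parallel gripper is mounted at the origin on the work surface. World frame = base frame: x ahead of the robot, y to its left, z up, the work surface at z = 0. Lengths are in m, angles in rad, forces in N, time in s.
With the tool pointing down it reaches from about 0.25 to 0.775 m from the base axis. Payload 4 kg.
Tool frame: the origin (TCP) lies on the centre line of the jaws, within the pads' length; the fingertips stand 8 mm ahead of it and the grasp point (between the pads) lies 11 mm behind it; z points along the fingers, y is the direction in which the jaws open and shut (so a half turn about z gives the same grasp; the last joint's range is limited). The gripper opens to 94 mm and grips with 3 to 60 N. Pads are 16 mm wide; open, the fingers measure 119 mm over their backs; the gripper's body (75 mm by 177 mm) begins 78 mm behind the grasp point.
Start: joints at [-1.285, 0.087, 1.371, -0, 1.684, -0.103], TCP at [0.208, -0.509, 0.214] pointing down, gripper open.
Joint ranges: [-3.1, 3.1], [-0.76, 2.03], [0.27, 2.55], [-1.08, 4.22], [0.17, 2.65], [-2.57, 2.57]. Speed limits (rad/s): [2.79, 2.79, 3.14, 3.14, 3.14, 3.14].

## Interface

Orientations are given as [roll, pitch, yaw] about the fixed x, y, z axes, in that order (R = Rz(yaw) Ry(pitch) Rx(roll)).
In Python, from bench import robot, cams, close_job gives the robot as it stands.
- The arm moves only by the tool arm_command, never from a script. Its argument "plan" is one flat list of numbers, 7 for each row, row after row: the shift along the tool's x, y, z in cm, then the turn, a rotation vector about the tool's x, y, z in degrees, then the closure, from 0 (fully open) to 1 (shut). A call has 1 to 8 rows; each row shifts and turns the commanded pose from where the row before left it, along the tool's axes as they then stand; what a row does not reach is not made up. A row lasts 1/8 s, in which the tool goes at most 62.5 mm and 10.7 degrees, less where a joint would pass 70% of its speed; a pose out of reach is approached as far as the arm can. A call with a gripper value outside its range is refused whole. The fingers move at their own pace and stop on an object; the grip force is fixed at half the most. Time passes only in rows, so rows that do not move let the fingers close. It gives the time, the measured TCP pose, the force and the opening at its end, in the units of the state.
- robot.get_obs(): the state, without advancing time (a new reading comes with each control period).
- cams.snapshot(name): name is "side" or "top"; returns a dict with "pixels" (384x512x3 uint8, red, green, blue), "fov_y" (degrees; the focal length in pixels is half the picture's height over the tangent of half this angle, whatever the lens; pixels are square), "cx", "cy" (the principal point, pixels), "camera_from_world" (4x4, takes a point from world to camera coordinates). Camera axes: x right, y up, looking along -z (the intrinsics and any distortion apply to the point x, -y, -z); pixel columns grow to the right and rows downward; lengths in m; the calibration is good to about 2 mm. A picture is of the moment at which its call begins. There is no depth.
- close_job(): hands the job in, once; it reports no verdict.
The state is a dict: "time": time; "joint_positions": joint angles; "qvel": joint speeds; "joint_torque": joint torques, N m; "tool_pos": TCP position; "ee_rot": TCP orientation; "wrist_force": force on the tool from outside, world axes, zero at the start; "wrist_torque": the same for the moment, N m; "width": finger opening in m.
Only numpy, scipy, OpenCV 4.12 (cv2) and the standard library are available. Lean on these libraries where they do the work, as an engineer would, in place of code of your own. Each camera call takes 0.05 s, during which the arm holds its last target.

## Working session

There is one attempt and no reset: what is moved stays moved. The work goes in short steps, Python scripts to look and compute and a tool call to move; the robot and the scene stay as the last step left them, time stands still between calls to the robot, and variables do not carry over. Pictures are saved under pics/ and viewed, and the job is handed in when it is done.

Besides the shell and the picture viewer there is one more tool, called after "Request:" in YAML: its name, and indented under it one key for each argument. arm_command: Moves the arm, as the interface text tells. Its arguments: {"type":"object","properties":{"plan":{"type":"array","items":{"type":"number"}}},"required":["plan"]}

```bash
ls; mkdir -p pics
python3 - <<'E'
from bench import robot,cams
import cv2,numpy as np
for n in("side","top"):
    s=cams.snapshot(n);cv2.imwrite(f"pics/{n}0.png",s["pixels"][:,:,::-1])
    print(n,{k:v for k,v in s.items() if k!="pixels"})
print(robot.get_obs())
E
```

```text
pics
side {'fov_y': 57.922368014963084, 'cx': 256.35952622219617, 'cy': 185.27177823862084, 'camera_from_world': array([[-0.98061572, -0.19481239,  0.02099874,  0.4437089 ],
       [ 0.12816791, -0.55667973,  0.82078052, -0.18285393],
       [-0.14820865,  0.80756165,  0.57085759, -0.74586724],
       [ 0.        ,  0.        ,  0.        ,  1.        ]])}
top {'fov_y': 56.4264407850103, 'cx': 258.354297639149, 'cy': 191.01710057690954, 'camera_from_world': array([[ 0.01174611, -0.99937393, -0.03337317, -0.0326921 ],
       [ 0.99571346,  0.00862788,  0.09208837, -0.46821559],
       [-0.09174278, -0.03431179,  0.99519142, -0.79476681],
       [ 0.        ,  0.        ,  0.        ,  1.        ]])}
{'time': 0.1, 'joint_positions': array([-1.28508433e+00,  8.78722405e-02,  1.37210097e+00,  1.62691741e-05,
        1.68361490e+00, -1.03118601e-01]), 'qvel': array([ 3.72709373e-04, -1.94172625e-03, -4.07435208e-03,  1.80507103e-03,
       -7.81460034e-05, -6.39573534e-04]), 'joint_torque': array([ 1.69930405e-03, -3.41250801e+01, -3.03302300e+01,  7.19561731e-02,
        3.04739352e-02, -1.11588042e-04]), 'tool_pos': array([ 0.20836243, -0.50847928,  0.21242715]), 'ee_rot': array([-3.13960946e+00, -2.21487911e-04,  3.88832191e-01]), 'wrist_force': array([ 0.07237694, -0.94816851,  0.42877915]), 'wrist_torque': array([-0.0099679 ,  0.0298125 , -0.01028882]), 'width': 0.09375590185154749}
```

View pics/side0.png

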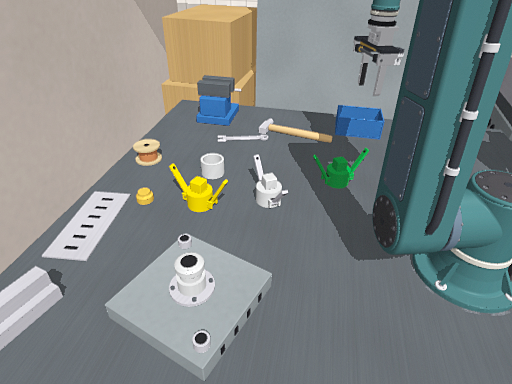

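View pics/top0.png

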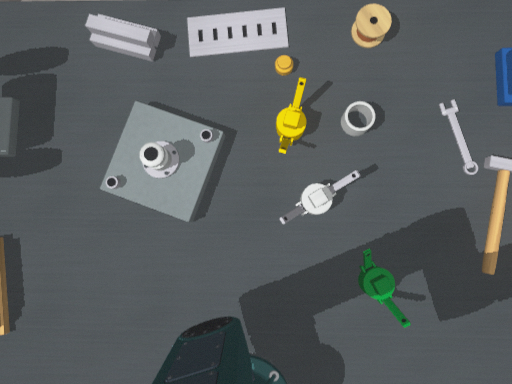

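```bash
cat > h.py <<'E'
import numpy as np,cv2
from bench import robot,cams
def K(s):
    f=192/np.tan(np.radians(s["fov_y"])/2); return np.array([[f,0,s["cx"]],[0,f,s["cy"]],[0,0,1.]])
def P(s):
    return K(s)@np.diag([1,-1,-1.])@s["camera_from_world"][:3]
def proj(s,p):
    q=P(s)@np.append(p,1); return q[:2]/q[2]
def onplane(s,uv,z):
    M=P(s); H=np.c_[M[:,0],M[:,1],M[:,2]*z+M[:,3]]
    w=np.linalg.solve(H,[uv[0],uv[1],1]); return np.r_[w[:2]/w[2],z]
def tri(s1,u1,s2,u2):
    X=cv2.triangulatePoints(P(s1),P(s2),np.array(u1,float).reshape(2,1),np.array(u2,float).reshape(2,1)).ravel()
    X=X[:3]/X[3]; return X,proj(s1,X)-u1,proj(s2,X)-u2
def crop(s,u,v,w,h,k,name):
    im=s["pixels"][v:v+h,u:u+w,::-1]
    cv2.imwrite(name,cv2.resize(im,None,fx=k,fy=k,interpolation=cv2.INTER_CUBIC))
E
python3 - <<'E'
from h import *
S=cams.snapshot("side");T=cams.snapshot("top")
a=[cv2.resize(s["pixels"][v:v+h,u:u+w,::-1],(400,290),interpolation=cv2.INTER_CUBIC) for s,u,v,w,h in((T,270,150,100,72),(S,225,145,100,72),(T,100,120,100,72),(S,140,230,100,72))]
cv2.imwrite("pics/c1.png",np.vstack([np.hstack(a[:2]),np.hstack(a[2:])]))
np.save("st.npy",np.array([S,T],dtype=object),allow_pickle=True)
E
```

```text
(no output)
```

View pics/c1.png

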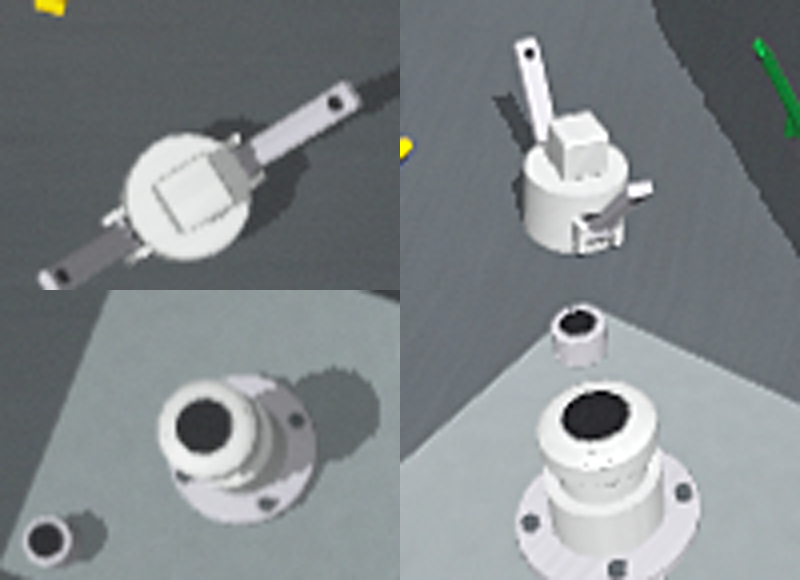

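Run:
```python
from h import *
S,T=np.load("st.npy",allow_pickle=True)
def cents(s,roi,fn,name):
    u,v,w,h=roi; im=s["pixels"][v:v+h,u:u+w].astype(int)
    m=fn(im).astype(np.uint8)
    n,l,st,c=cv2.connectedComponentsWithStats(m)
    for i in range(1,n):
        if st[i,4]>8: print(name,st[i],(c[i]+[u,v]).round(2))
dark=lambda im: im.max(2)<60
cents(T,(138,142,30,26),dark,"T hole"); cents(S,(172,246,36,30),dark,"S hole")
# coupling arms tips holes
cents(T,(270,160,95,70),lambda im:im.min(2)>150,"T coup")
a=(151,154);b=(188.7,261.2)
print(tri(T,a,S,b),onplane(T,a,.11),onplane(S,b,.11))
# coupling block bright
g=cv2.cvtColor(T["pixels"],cv2.COLOR_RGB2GRAY)
print(g[182:216,300:336])
```

```text
T hole [  6   6  13  12 118] [150.27 153.43]
S hole [  9   9  16  12 143] [188.34 260.69]
T coup [ 63  10  26  21 188] [344.97 180.52]
T coup [ 26  23  40  32 793] [315.82 198.68]
T coup [10 57  5  7 22] [281.86 220.18]
(array([0.5365175 , 0.19324233, 0.10778319]), array([-0.05901315, -0.34019309]), array([0.42443349, 0.1006304 ])) [0.53536734 0.19232885 0.11      ] [0.5364077  0.19508114 0.11      ]
[[ 93  94  93 ...  65  72  99]
 [ 95  94  93 ...  83 140 166]
 [ 90  90  93 ... 155 190 200]
 ...
 [112 115 141 ...  93  93  92]
 [ 98 129 147 ...  91  90  91]
 [ 95 111 116 ...  89  90  92]]
```

Run:
```python
from h import *
S,T=np.load("st.npy",allow_pickle=True)
def big(s,u,v,w,h):
    im=s["pixels"][v:v+h,u:u+w,::-1].astype(float)
    im=np.clip((im-120)*1.9,0,255).astype(np.uint8)
    return cv2.resize(im,(400,400),interpolation=cv2.INTER_CUBIC)
cv2.imwrite("pics/c2.png",np.hstack([big(T,297,179,40,40),big(S,250,165,40,40)]))
for a,b in(((150.27,153.43),(188.34,260.69)),):
    print(tri(T,a,S,b)[0],onplane(T,a,.11),onplane(S,b,.11))
```

```text
[0.53700318 0.19403385 0.10988759] [0.53655619 0.19390457 0.11      ] [0.53743478 0.19409145 0.11      ]
```

View pics/c2.png

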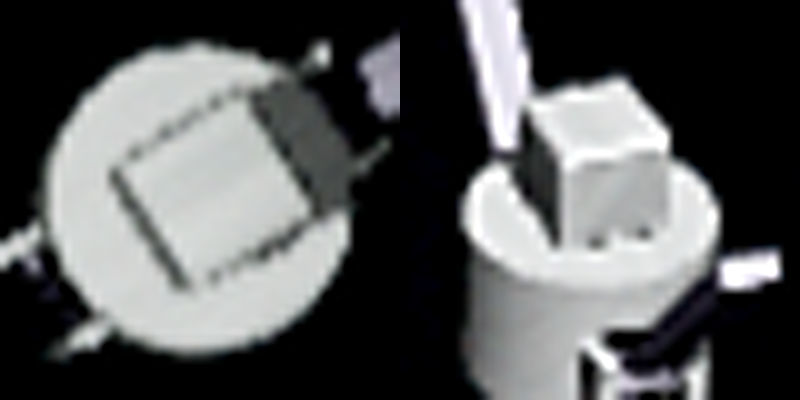

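Run:
```python
from h import *
S,T=np.load("st.npy",allow_pickle=True)
c=lambda u,v,x,y:(u+x/10-.5,v+y/10-.5)
b=[onplane(T,c(297,179,*q),.076) for q in((112,172),(185,292),(318,210),(248,90))]
print("top block",np.mean(b,0)); 
for i in range(4):
    d=b[(i+1)%4]-b[i]; print(np.linalg.norm(d),np.degrees(np.arctan2(d[1],d[0])))
b=[onplane(S,c(250,165,*q),.076) for q in((122,100),(220,80),(268,135),(168,165))]
print("side block",np.mean(b,0)); 
for i in range(4):
    d=b[(i+1)%4]-b[i]; print(np.linalg.norm(d),np.degrees(np.arctan2(d[1],d[0])))
print(tri(T,c(297,179,216,191),S,c(250,165,194.5,120)))
print("disc",onplane(T,c(297,179,197,198),.046))
# arms
t=lambda x,y:(270+x/4-.5,150+y/4-.5); s=lambda x,y:(225+(x-400)/4-.5,145+y/4-.5)
A=tri(T,t(335,103),S,s(529,52)); print("armA hole",A)
B=tri(T,t(50,278),S,s(641,188)); print("armB tip",B)
d=A[0]-B[0];print(np.degrees(np.arctan2(d[1],d[0])))
```

```text
top block [ 0.45063238 -0.1560345   0.076     ]
0.029472015332528752 -148.7668980892958
0.03299878445921723 -57.84399752920166
0.02918453473747451 29.924182301974582
0.0336619953213457 121.63550361273438
side block [ 0.45149807 -0.15324191  0.076     ]
0.02784689193369916 -146.7480328934725
0.028068085399808967 125.14296693428847
0.029723787899386504 40.4217621039466
0.031770752185175805 -58.04349690492717
(array([ 0.45132679, -0.1563379 ,  0.07380954]), array([-0.02323418, -0.26253353]), array([0.22773384, 0.02834064]))
disc [ 0.45128352 -0.15591347  0.046     ]
armA hole (array([ 0.49811201, -0.22853245,  0.08322673]), array([-0.02195217, -0.20044167]), array([0.16108544, 0.02471318]))
armB tip (array([ 0.4032419 , -0.08001805,  0.08777246]), array([0.03867503, 0.63619549]), array([-0.59216496, -0.0586301 ]))
-57.42980163054763
```

Coupling candidates (top view): silver (317,199), yellow (291,123), green (379,284), and a plain cup (358,119). The silver one fits: bare aluminium, grip block and two raised arms, as the crop confirms. It is at about (0.451, -0.156) with its x axis at about 31.5°. The adaptor top is at (0.537, 0.194, 0.110), triangulated height 0.1099.

Request:
arm_command:
  plan: [4.5,-2.9,0,0,0,0,0,4.5,-2.9,0,0,0,0,0,4.5,-2.9,0,0,0,0,0,4.5,-2.9,0,0,0,0,0,4.5,-2.9,0,0,0,0,0,4.5,-2.9,0,0,0,0,0,4.5,-2.9,0,0,0,0,0,4.3,-3.0,0,0,0,0,0]

```text
time: 1.2
tool_pos: [0.4522, -0.156, 0.2134]
ee_rot: [3.141, -0.0, 0.389]
wrist_force: [0.3, 0.3, -0.1]
width: 0.0939
```

Request:
arm_command:
  plan: [0,0,0,0,0,-10,0,0,0,0,0,0,-10,0,0,0,0,0,0,-10,0,0,0,0,0,0,-10,0,0,0,0,0,0,-10,0,0,0,0,0,0,-10,0,0,0,0,0,0,-10,0,0,0,0,0,0,-10,0]

```text
time: 2.2
tool_pos: [0.4513, -0.1576, 0.2132]
ee_rot: [-3.141, -0.0, 1.791]
wrist_force: [-0.2, -0.2, 0.5]
width: 0.0942
```

Request:
arm_command:
  plan: [0,0,0,0,0,-10,0,0,0,0,0,0,-9,0,0,0,0,0,0,0,0]

```text
time: 2.58
tool_pos: [0.4513, -0.1576, 0.2133]
ee_rot: [-3.141, -0.0, 2.115]
wrist_force: [-0.5, -0.4, 0.4]
width: 0.094
```

```bash
cat >> h.py <<'E'
def go(xy,z,yawdeg):
    o=robot.get_obs(); r=o["ee_rot"]
    from scipy.spatial.transform import Rotation as R
    Rm=R.from_euler("xyz",r); d=np.r_[xy,z]-o["tool_pos"]
    tgt=R.from_euler("xyz",[np.pi,0,np.radians(yawdeg)])
    print("t",o["time"],"pos",o["tool_pos"].round(4),"rpy",np.degrees(r).round(2),"F",o["wrist_force"].round(2),"w",round(o["width"],4))
    print("shift cm",(Rm.inv().apply(d)*100).round(2),"turn deg",np.degrees((Rm.inv()*tgt).as_rotvec()).round(2))
E
python3 - <<'E'
from h import *
go([.451,-.156],.058,121.5)
E
```

```text
t 2.575 pos [ 0.4513 -0.1576  0.2133] rpy [-1.7998e+02 -1.0000e-02  1.2117e+02] F [-0.49 -0.38  0.43] w 0.094
shift cm [ 0.15  0.06 15.53] turn deg [-0.02 -0.01 -0.33]
```

Request:
arm_command:
  plan: [0.15,0.05,4,0,0,0,0,0,0,4,0,0,0,0,0,0,3,0,0,0,0,0,0,2,0,0,0,0,0,0,1.5,0,0,0,0,0,0,1,0,0,0,0,0,0,0,0,0,0,0]

```text
time: 3.45
tool_pos: [0.4509, -0.156, 0.0581]
ee_rot: [-3.141, -0.001, 2.116]
wrist_force: [-0.2, -1.0, 0.3]
width: 0.0937
```

Run:
```python
from h import *
go([.451,-.156],.058,121.5)
S=cams.snapshot("side");T=cams.snapshot("top")
a=[cv2.resize(s["pixels"][v:v+h,u:u+w,::-1],(400,400),interpolation=cv2.INTER_CUBIC) for s,u,v,w,h in((T,270,150,100,100),(S,215,110,100,100))]
cv2.imwrite("pics/c3.png",np.hstack(a))
```

```text
t 3.45 pos [ 0.4509 -0.156   0.0581] rpy [-1.7997e+02 -4.0000e-02  1.2124e+02] F [-0.22 -0.95  0.3 ] w 0.0937
shift cm [-0.01  0.01  0.01] turn deg [-0.03 -0.04 -0.26]
```

View pics/c3.png

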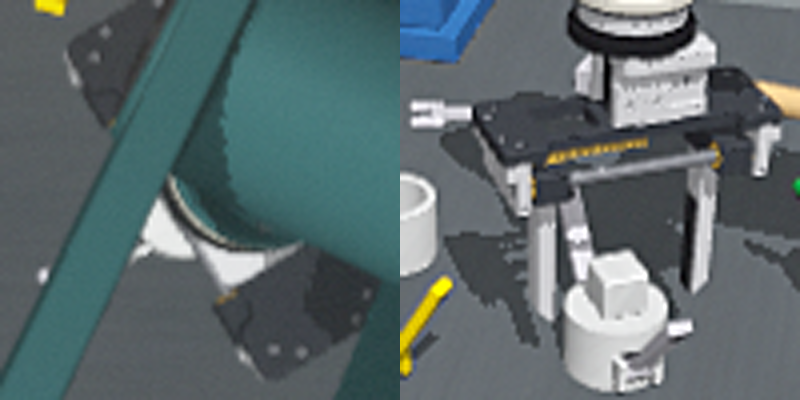

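The side crop shows the grip block (around 615,285) centred between the fingers, with one arm on each side of the jaw plane. Closing and lifting.

Request:
arm_command:
  plan: [0,0,0,0,0,0,1,0,0,0,0,0,0,1,0,0,0,0,0,0,1,0,0,0,0,0,0,1,0,0,0,0,0,0,1,0,0,0,0,0,0,1,0,0,0,0,0,0,1,0,0,0,0,0,0,1]

```text
time: 4.55
tool_pos: [0.4515, -0.1559, 0.0585]
ee_rot: [3.141, 0.0, 2.117]
wrist_force: [1.5, 0.8, -0.4]
width: 0.0319
```

Request:
arm_command:
  plan: [0,0,-0.5,0,0,0,1,0,0,-1.5,0,0,0,1,0,0,-2.5,0,0,0,1,0,0,-3,0,0,0,1,0,0,-3,0,0,0,1,0,0,-2.5,0,0,0,1,0,0,-1.5,0,0,0,1,0,0,0,0,0,0,1]

```text
time: 5.55
tool_pos: [0.4515, -0.1564, 0.2046]
ee_rot: [3.141, 0.002, 2.117]
wrist_force: [0.2, -0.4, -7.1]
width: 0.032
```

Run:
```python
from h import *
go([.537,.194],.2,121.2)
```

```text
t 5.55 pos [ 0.4515 -0.1564  0.2046] rpy [1.7994e+02 1.2000e-01 1.2127e+02] F [ 0.22 -0.44 -7.15] w 0.032
shift cm [25.52 25.49  0.44] turn deg [0.06 0.12 0.07]
```

Request:
arm_command:
  plan: [1.5,1.5,0,0,0,0,1,3,3,0,0,0,0,1,4,4,0,0,0,0,1,4,4,0,0,0,0,1,4,4,0,0,0,0,1,4,4,0,0,0,0,1,3,3,0,0,0,0,1,1.5,1.5,0,0,0,0,1]

```text
time: 6.55
tool_pos: [0.5341, 0.1894, 0.201]
ee_rot: [-3.138, -0.001, 2.119]
wrist_force: [0.3, 0.1, -7.3]
width: 0.0318
```

Request:
arm_command:
  plan: [0.5,0.5,0,0,0,0,1,0,0,0,0,0,0,1,0,0,0,0,0,0,1]

```text
time: 6.92
tool_pos: [0.5366, 0.1927, 0.2034]
ee_rot: [-3.141, 0.001, 2.115]
wrist_force: [-0.5, 0.4, -8.1]
width: 0.0319
```

Run:
```python
from h import *
go([.537,.194],.2,121.2)
S=cams.snapshot("side");T=cams.snapshot("top")
np.save("st2.npy",np.array([S,T],dtype=object),allow_pickle=True)
a=[cv2.resize(s["pixels"][v:v+h,u:u+w,::-1],(400,500),interpolation=cv2.INTER_CUBIC) for s,u,v,w,h in((T,110,100,100,125),(S,140,170,100,125))]
cv2.imwrite("pics/c4.png",np.hstack(a))
```

```text
t 6.925 pos [0.5366 0.1927 0.2034] rpy [-1.7996e+02  4.0000e-02  1.2117e+02] F [-0.46  0.36 -8.08] w 0.0319
shift cm [0.09 0.1  0.34] turn deg [-0.04  0.04 -0.03]
```

View pics/c4.png

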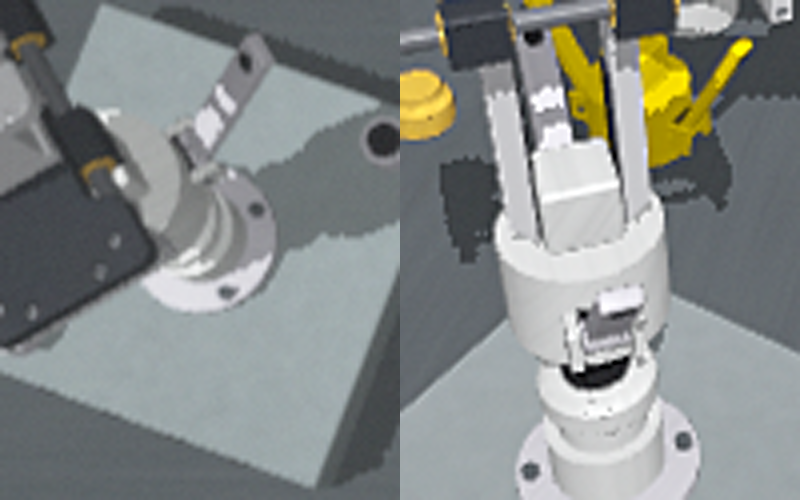

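Run:
```python
from h import *
S,T=np.load("st2.npy",allow_pickle=True)
o=np.array([.5366,.1927,.2034-.058])
t=np.linspace(0,2*np.pi,73)
def ring(s,c,r,z,col,im,u,v,k):
    q=np.array([proj(s,c+[r*np.cos(a),r*np.sin(a),z]) for a in t]); q=((q-[u,v]+.5)*k).astype(int)
    cv2.polylines(im,[q],True,col,1)
ims=[]
for s,u,v in((T,110,100),(S,140,170)):
    im=cv2.resize(s["pixels"][v:v+125,u:u+100,::-1],(400,500),interpolation=cv2.INTER_CUBIC)
    ring(s,o,.0335,.046,(0,0,255),im,u,v,4);ring(s,o,.0335,0,(0,0,255),im,u,v,4)
    ring(s,np.array([.537,.194,.11]),.022,0,(255,0,0),im,u,v,4);ring(s,np.array([.537,.194,.11]),.026,-.004,(255,0,0),im,u,v,4)
    ims.append(im)
cv2.imwrite("pics/c5.png",np.hstack(ims))
```

```text
(no output)
```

View pics/c5.png

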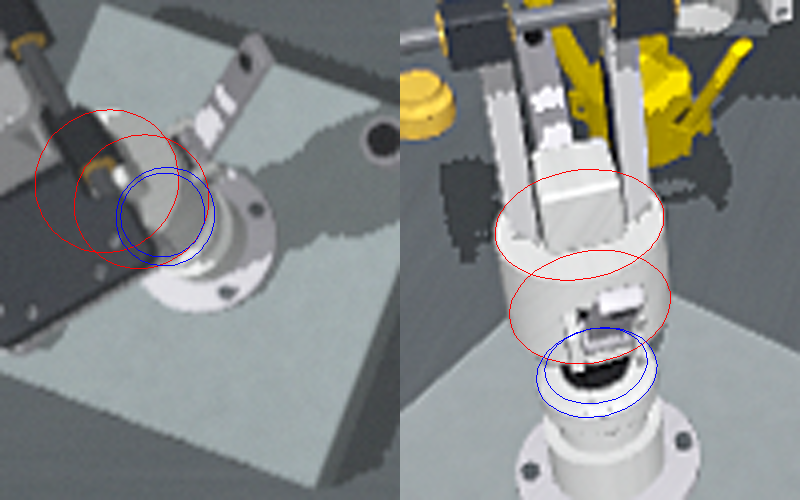

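The overlay agrees: predicted rims (red) and adaptor (blue) lie within about 1 mm of the picture. Rim bottom is at crop row 363 in both. Centring and lowering to just above the top.

Request:
arm_command:
  plan: [0.1,0.1,0,0,0,0,1,0,0,1,0,0,0,1,0,0,1,0,0,0,1,0,0,1,0,0,0,1,0,0,0.4,0,0,0,1,0,0,0.4,0,0,0,1,0,0,0,0,0,0,1]

```text
time: 7.9
tool_pos: [0.5369, 0.1956, 0.1652]
ee_rot: [-3.141, -0.0, 2.117]
wrist_force: [0.1, 0.2, -7.2]
width: 0.0318
```

Run:
```python
from h import *
go([.5373,.194],.128,121.2)
```

```text
t 7.9 pos [0.5369 0.1956 0.1652] rpy [-179.98   -0.    121.28] F [ 0.06  0.25 -7.16] w 0.0318
shift cm [-0.16 -0.05  3.72] turn deg [-0.02 -0.    0.08]
```

Request:
arm_command:
  plan: [-0.15,-0.05,0,0,0,0,1,0,0,0.5,0,0,0,1,0,0,0.5,0,0,0,1,0,0,0,0,0,0,1]

```text
time: 8.4
tool_pos: [0.5368, 0.1939, 0.1545]
ee_rot: [-3.14, -0.0, 2.117]
wrist_force: [-0.1, 0.5, -7.5]
width: 0.0319
```

Run:
```python
from h import *
go([.5373,.194],.128,121.2)
```

```text
t 8.4 pos [0.5368 0.1939 0.1545] rpy [-1.7990e+02 -3.0000e-02  1.2128e+02] F [-0.12  0.47 -7.46] w 0.0319
shift cm [-0.02  0.05  2.65] turn deg [-0.1  -0.03  0.08]
```

Already about 14 mm over the spigot with no contact force. Continuing down.

Request:
arm_command:
  plan: [0,0,0.5,0,0,0,1,0,0,0.5,0,0,0,1,0,0,0.5,0,0,0,1,0,0,0.5,0,0,0,1,0,0,0.3,0,0,0,1,0,0,0,0,0,0,1]

```text
time: 9.15
tool_pos: [0.5371, 0.194, 0.132]
ee_rot: [-3.141, -0.0, 2.117]
wrist_force: [-0.3, -0.1, -7.3]
width: 0.0319
```

Run:
```python
from h import *
go([.5373,.194],.128,121.2)
```

```text
t 9.15 pos [0.5371 0.194  0.132 ] rpy [-1.7996e+02 -1.0000e-02  1.2128e+02] F [-0.27 -0.14 -7.32] w 0.0319
shift cm [-0.01  0.02  0.4 ] turn deg [-0.04 -0.01  0.08]
```

Request:
arm_command:
  plan: [0,0,0.2,0,0,0,1,0,0,0.2,0,0,0,1,0,0,0.1,0,0,0,1,0,0,0,0,0,0,1]

```text
time: 9.65
tool_pos: [0.5375, 0.1941, 0.1286]
ee_rot: [3.141, 0.0, 2.117]
wrist_force: [-0.6, -0.4, -1.1]
width: 0.0315
```

Request:
arm_command:
  plan: [0,0,0.15,0,0,0,1,0,0,0,0,0,0,1]

```text
time: 9.9
tool_pos: [0.5376, 0.1941, 0.1285]
ee_rot: [3.14, 0.001, 2.117]
wrist_force: [-4.2, -2.1, 4.2]
width: 0.0316
```

Seated: it stopped hard at z 0.1285 (0.128 expected) and the force reversed. Releasing and rising.

Request:
arm_command:
  plan: [0,0,-0.1,0,0,0,1,0,0,0,0,0,0,0.4,0,0,0,0,0,0,0.2,0,0,0,0,0,0,0,0,0,0,0,0,0,0,0,0,0,0,0,0,0]

```text
time: 10.65
tool_pos: [0.5374, 0.194, 0.1268]
ee_rot: [-3.142, 0.0, 2.117]
wrist_force: [0.4, 0.4, -0.0]
width: 0.0783
```

Request:
arm_command:
  plan: [0,0,-1,0,0,0,0,0,0,-2,0,0,0,0,0,0,-3,0,0,0,0,0,0,-3,0,0,0,0,0,0,-2,0,0,0,0.6,0,0,0,0,0,0,1,0,0,0,0,0,0,1]

```text
time: 11.52
tool_pos: [0.5371, 0.194, 0.2363]
ee_rot: [-3.141, -0.0, 2.117]
wrist_force: [-1.0, -0.7, -0.1]
width: 0.0672
```

```bash
cat > v.py <<'E'
import sys
from h import *
S=cams.snapshot("side");T=cams.snapshot("top")
np.save(sys.argv[1]+".npy",np.array([S,T],dtype=object),allow_pickle=True)
a=[cv2.resize(s["pixels"][v:v+h,u:u+w,::-1],(400,500),interpolation=cv2.INTER_CUBIC) for s,u,v,w,h in((T,110,100,100,125),(S,140,195,100,125))]
cv2.imwrite(f"pics/{sys.argv[1]}.png",np.hstack(a))
E
python3 v.py c6
python3 - <<'E'
from h import *
u=np.array([np.cos(np.radians(121.3)),np.sin(np.radians(121.3))])
print(np.array([.5373,.194])+.066*u,np.array([.5373,.194])-.066*u)
go(np.array([.5373,.194])+.066*u,.19,121.3)
E
```

```text
[0.50301174 0.25039428] [0.57158826 0.13760572]
t 11.625 pos [0.5368 0.1939 0.2354] rpy [-1.7986e+02 -4.0000e-02  1.2128e+02] F [-0.13  0.39 -0.91] w 0.0594
shift cm [6.58 0.06 4.55] turn deg [-0.14 -0.04 -0.02]
```

View pics/c6.png

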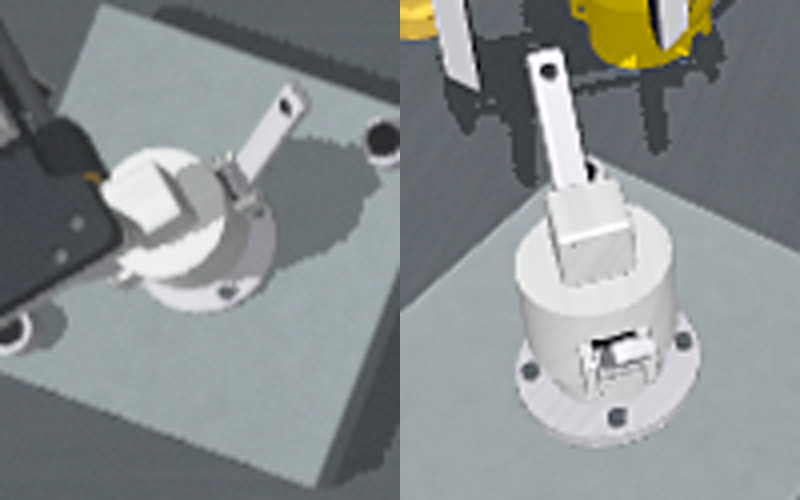

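Coupling sits level on the adaptor with both arms up. Pressing the +u arm first (near side in the side view, world ~0.503, 0.250).

Request:
arm_command:
  plan: [2,0,0,0,0,0,1,3,0,0,0,0,0,1,1.6,0.05,0,0,0,0,1,0,0,0,0,0,0,1,0,0,2,0,0,0,1,0,0,3,0,0,0,1,0,0,1.5,0,0,0,1,0,0,0,0,0,0,1]

```text
time: 12.62
tool_pos: [0.503, 0.2501, 0.1706]
ee_rot: [-3.139, -0.0, 2.116]
wrist_force: [-0.2, 0.1, 0.3]
width: 0.0005
```

```bash
python3 v.py c7
python3 - <<'E'
from h import *
go([.503,.2504],.094,121.3)
E
```

```text
t 12.725 pos [0.5041 0.2507 0.1729] rpy [1.7992e+02 3.0000e-02 1.2126e+02] F [1.43 0.12 0.74] w 0.0002
shift cm [ 0.04 -0.12  7.89] turn deg [ 0.08  0.03 -0.04]
```

View pics/c7.png

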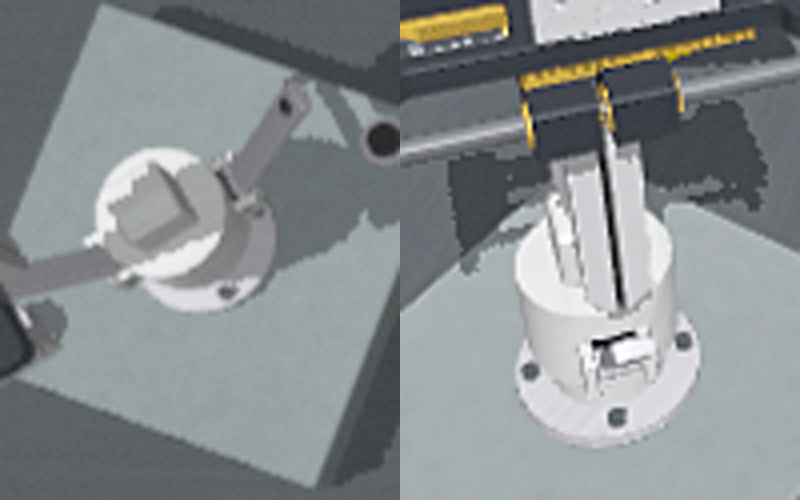

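Request:
arm_command:
  plan: [0,-0.05,1,0,0,0,1,0,0,1,0,0,0,1,0,0,1,0,0,0,1,0,0,1,0,0,0,1]

```text
time: 13.22
tool_pos: [0.5032, 0.2505, 0.1315]
ee_rot: [3.141, 0.0, 2.117]
wrist_force: [-0.7, -0.6, 1.3]
width: -0.0001
```

Request:
arm_command:
  plan: [0,0,1,0,0,0,1,0,0,1,0,0,0,1,0,0,0.5,0,0,0,1,0,0,0,0,0,0,1]

```text
time: 13.72
tool_pos: [0.5027, 0.2505, 0.1064]
ee_rot: [-3.141, -0.0, 2.117]
wrist_force: [-0.9, 0.0, 1.2]
width: 0.0004
```

Request:
arm_command:
  plan: [0,0,0.5,0,0,0,1,0,0,0.4,0,0,0,1,0,0,0.2,0,0,0,1,0,0,0,0,0,0,1]

```text
time: 14.22
tool_pos: [0.5031, 0.2506, 0.0959]
ee_rot: [3.141, -0.0, 2.117]
wrist_force: [-1.0, 2.2, 2.1]
width: 0.0004
```

Request:
arm_command:
  plan: [0,0,0.2,0,0,0,1,0,0,0.1,0,0,0,1,0,0,0.1,0,0,0,1,0,0,0,0,0,0,1]

```text
time: 14.72
tool_pos: [0.5039, 0.2509, 0.0937]
ee_rot: [3.139, 0.0, 2.117]
wrist_force: [-2.6, 2.1, 7.9]
width: 0.0004
```

Request:
arm_command:
  plan: [0,0,0.2,0,0,0,1,0,0,0,0,0,0,1]

```text
time: 14.98
tool_pos: [0.5041, 0.2511, 0.0932]
ee_rot: [3.138, 0.001, 2.117]
wrist_force: [-2.7, 0.4, 12.5]
width: 0.0007
```

```bash
python3 v.py c8
```

```text
(no output)
```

View pics/c8.png

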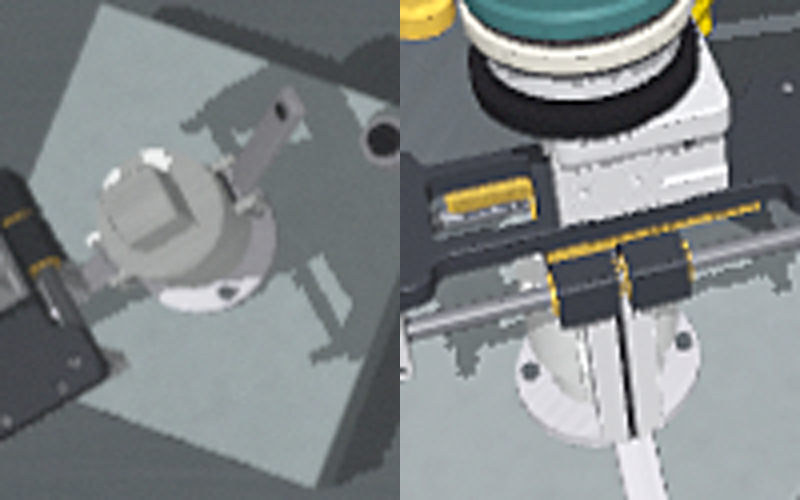

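The first arm is at its stop: the force rose and z was 0.093 (0.094 expected). The side view shows it sticking out below the fingers. Rising and crossing over.

Request:
arm_command:
  plan: [0,0,-1,0,0,0,1,0,0,-3,0,0,0,1,0,0,-4,0,0,0,1,0,0,-4,0,0,0,1,0,0,-2,0,0,0,1,0,0,0,0,0,0,1]

```text
time: 15.82
tool_pos: [0.504, 0.2502, 0.2314]
ee_rot: [3.139, 0.002, 2.116]
wrist_force: [0.2, 0.1, 0.2]
width: 0.0003
```

Request:
arm_command:
  plan: [-2,0,0,0,0,0,1,-4,0,0,0,0,0,1,-4,0,0,0,0,0,1,-2.2,0,0,0,0,0,1,-1,0,0,0,0,0,1,0,0,0,0,0,0,1]

```text
time: 16.58
tool_pos: [0.5715, 0.1374, 0.2293]
ee_rot: [-3.141, -0.001, 2.116]
wrist_force: [-0.4, -0.4, -0.1]
width: 0.0007
```

```bash
python3 v.py c9
python3 - <<'E'
from h import *
go([.5716,.1376],.094,121.3)
E
```

```text
t 16.675 pos [0.5712 0.1384 0.2299] rpy [-1.8000e+02 -3.0000e-02  1.2133e+02] F [-0.04 -0.29  0.67] w 0.0003
shift cm [-1.000e-01 -1.000e-02  1.359e+01] turn deg [-0.   -0.03  0.03]
```

View pics/c9.png

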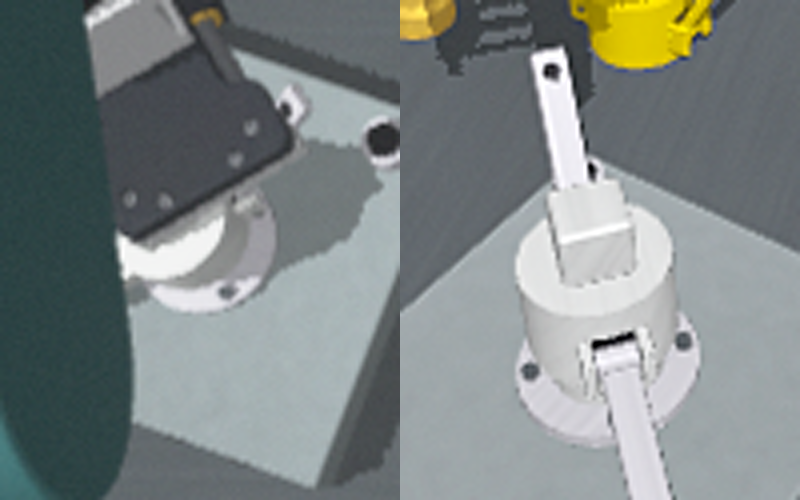

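First arm is fully down and the coupling has not moved. Pressing the second arm.

Request:
arm_command:
  plan: [0,0,2,0,0,0,1,0,0,2,0,0,0,1,0,0,1.5,0,0,0,1,0,0,1,0,0,0,1,0,0,1,0,0,0,1,0,0,1,0,0,0,1]

```text
time: 17.42
tool_pos: [0.5719, 0.1378, 0.145]
ee_rot: [3.141, 0.0, 2.117]
wrist_force: [-0.3, -0.3, 2.5]
width: 0.0005
```

Request:
arm_command:
  plan: [0,0,1,0,0,0,1,0,0,1,0,0,0,1,0,0,1,0,0,0,1,0,0,0.7,0,0,0,1,0,0,0.5,0,0,0,1,0,0,0.4,0,0,0,1,0,0,0,0,0,0,1]

```text
time: 18.3
tool_pos: [0.5718, 0.1373, 0.099]
ee_rot: [3.141, 0.001, 2.116]
wrist_force: [2.2, -2.9, 1.9]
width: 0.0007
```

Request:
arm_command:
  plan: [0,0,0.3,0,0,0,1,0,0,0.2,0,0,0,1,0,0,0.1,0,0,0,1,0,0,0,0,0,0,1]

```text
time: 18.8
tool_pos: [0.5721, 0.1378, 0.0941]
ee_rot: [3.14, 0.001, 2.117]
wrist_force: [0.3, -1.7, 5.6]
width: 0.0005
```

Request:
arm_command:
  plan: [0,0,0.2,0,0,0,1,0,0,0,0,0,0,1]

```text
time: 19.05
tool_pos: [0.5724, 0.1379, 0.0937]
ee_rot: [3.139, 0.001, 2.117]
wrist_force: [-0.8, -1.7, 10.6]
width: 0.0005
```

Request:
arm_command:
  plan: [0,0,0.2,0,0,0,1,0,0,0,0,0,0,1]

```text
time: 19.3
tool_pos: [0.5726, 0.138, 0.0934]
ee_rot: [3.138, 0.001, 2.117]
wrist_force: [-3.1, -2.6, 16.1]
width: 0.0004
```

Request:
arm_command:
  plan: [0,0,-1,0,0,0,1,0,0,-3,0,0,0,1,0,0,-4,0,0,0,1,0,0,-4,0,0,0,1,0,0,-3,0,0,0,1,-4,-4,0,0,0,0,1,-4,-4,0,0,0,0,1,-4,-4,0,0,0,0,1]

```text
time: 20.3
tool_pos: [0.5302, -0.0276, 0.2376]
ee_rot: [-3.14, -0.003, 2.118]
wrist_force: [0.4, -0.4, -0.9]
width: 0.0002
```

Request:
arm_command:
  plan: [-4,-4,0,0,0,0,1,-3,-3,0,0,0,0,1,0,0,0,0,0,0,1]

```text
time: 20.68
tool_pos: [0.5067, -0.1249, 0.2376]
ee_rot: [-3.14, -0.003, 2.113]
wrist_force: [1.2, -0.0, 0.3]
width: 0.0006
```

```bash
python3 v.py c10
```

```text
(no output)
```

View pics/c10.png

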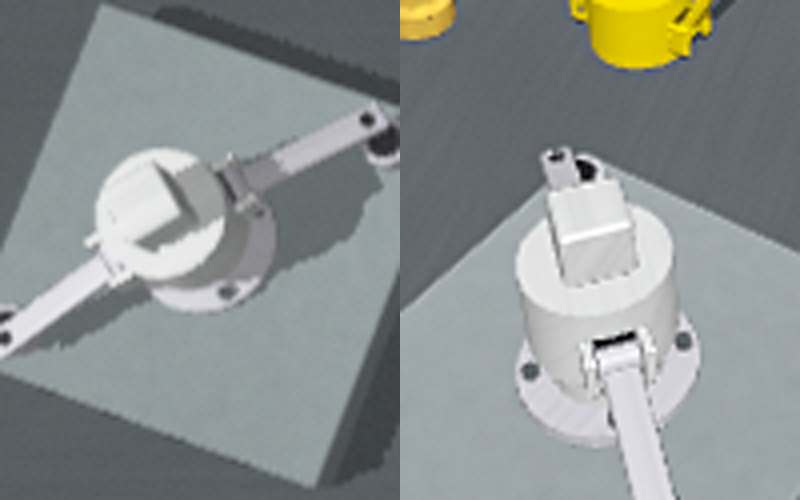

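Run:
```python
from h import *
S,T=np.load("c10.npy",allow_pickle=True)
a=[cv2.resize(s["pixels"][v:v+h,u:u+w,::-1],(400,400),interpolation=cv2.INTER_CUBIC) for s,u,v,w,h in((T,90,165,50,50),(S,180,300,50,50))]
cv2.imwrite("pics/c11.png",np.hstack(a))
X,e,f=tri(T,(201.5,129.25),S,(179,234));print("rear tip hole",X,e,f,np.linalg.norm(X[:2]-[.5373,.194]))
```

```text
rear tip hole [0.59791834 0.09603745 0.07213772] [0.01794041 0.09362393] [-0.10407787 -0.027838  ] 0.11520088782375544
```

View pics/c11.png

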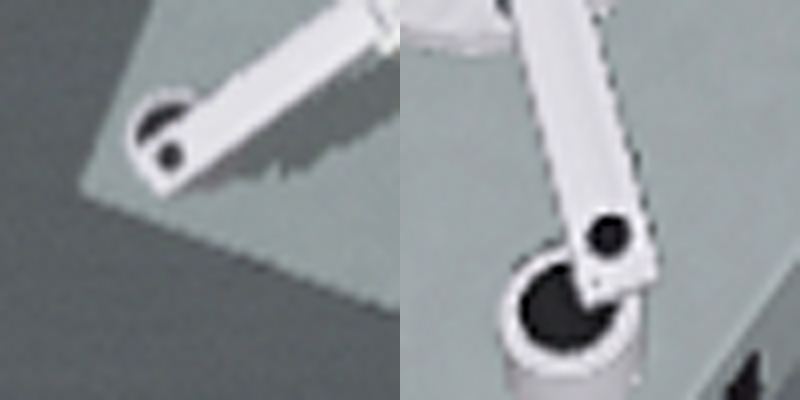

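Run:
```python
from h import *
S,T=np.load("c10.npy",allow_pickle=True)
X,e,f=tri(T,(110.6,184),S,(205.5,328.9));r=np.linalg.norm(X[:2]-[.5373,.194]);print("front",X,e,f,r,"expected z",.086-(r-.066)*.2586)
# block top level check: z from both views (crop corners)
c=lambda x,y:(110+x/4-.5,100+y/4-.5); s=lambda x,y:(140+(x-400)/4-.5,195+y/4-.5)
for a,b in (((102,184),(634,238)),((155,248),(560,238))): pass
```

```text
front [0.4765662  0.29087111 0.07330309] [-0.02286045 -0.16698752] [0.24549087 0.04666543] 0.11433550021576877 expected z 0.07350043964420219
```

Both tip holes are at the fully closed height (0.072 and 0.073, expected 0.0735), and the robot is clear. Handing in.

```bash
python3 -c "
from bench import close_job
print(close_job())"
```

```text
the job is handed in; nothing more can be done
None
```

The aluminium coupling is locked on the adaptor, with both cam arms fully down. I gripped it by its block and pushed it straight down with the arms up. I then closed the near arm followed by the far one, backed the robot clear and handed the job in at about 21 s.

**Fit:** it stopped hard at a tool height of 0.1285 m (0.128 m expected when home). It looked level in the side view and did not move while the arms were pressed.

**Arms:** each stopped at the expected height under 12–16 N. Afterwards the far and near tip holes measured 0.072 m and 0.073 m high, against about 0.0735 m for fully down. Both arm tips overhang the unused corner stubs but, by the sizes given, clear them by about 6 mm.

**Disagreements:** early on, the side view put the coupling about 3 mm away from the top view's position. The overlay check before lowering agreed to about 1 mm, and the coupling slid on without noticeable side force. I judged level by eye only and did not measure it.

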